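# Riddle the lidded well and draw out its ash pan

## Task

The charcoal well with the lid on has burnt out. With a fingertip hooked behind its tab, draw that well's riddling rod out to its stop and push it fully back in, to shake the ash down; then hook a fingertip behind the lip of that well's ash pan and draw the pan slowly out to its stop, ready to be emptied. Do not grip anything, and leave the other well's rod and pan, the lid, the grate and the things around as they are.

Things in the scene. Friction and masses are not known exactly. Their poses are not given: they have to be found in the camera images.
- grill: Fixed dark-steel charcoal roaster, 460 wide, 220 mm deep. Origin: foot of its front face, middle; +x runs into it (away from the robot), +y to its left as the robot sees it. Base 85 mm high with a 55 mm deep ledge on top; behind it the firebox, 156 high, with two round wells. Each well has its ash pan below it (same y) and its riddling rod 85 mm left (+y) of the pan's middle
- lid: Round dark steel lid, 136 mm across, 5 mm thick, with an upright stem and wooden knob (80 mm tall in all), lying on one of the two wells: this is the well to be seen to. Origin in the middle of its underside
- grate: Round steel wire cooking grate, 136 mm across, 6 mm thick, lying on the other well. Origin in the middle of its underside
- left_well (a point): Middle of the left well's rim: 137 mm behind the front face, y = +105 mm in the roaster's frame, 156 mm above the table
- left_pan_lip (a point): Top edge, middle, of the left ash pan's lip, y = +105 mm in the roaster's frame (and its axes), 63 mm above the table; moves with the pan. The lip stands 50 mm before the pan's front plate, at the end of a flange (top 33 mm above the table): 100 mm wide, 4 mm thick (rolled top 6.4), 30 mm above the flange. A fingertip fits from above into the 46 mm gap between lip and plate
- left_pan (a joint): How far the left ash pan is drawn out of the roaster, towards the robot (the roaster's -x): 0 m fully home, 0.120 m at its stop. It starts shut or a little ajar, needs 3 N to slide plus 15 N per m/s, weighs about 0.7 kg and stays where it is left
- left_rod_tab (a point): Top edge, middle, of the left riddling rod's upturned tab, y = +190 mm in the roaster's frame (and its axes), 97 mm above the table; moves with the rod. Tab 36 mm wide, 5 mm thick, 26 mm above the flat bar (16 mm wide, top 71 mm above the table) that comes out of the front face; fully in, the tab stands 50 mm before the face, so a fingertip fits behind it
- left_rod (a joint): How far the left riddling rod is drawn out towards the robot (the roaster's -x): 0 m fully in, 0.050 m at its stop. It starts in or a little out, needs 3 N to slide plus 12 N per m/s and stays where it is left
- right_well (a point): Middle of the right well's rim: 137 mm behind the front face, y = -105 mm in the roaster's frame, 156 mm above the table
- right_pan_lip (a point): Top edge, middle, of the right ash pan's lip, y = -105 mm in the roaster's frame (and its axes), 63 mm above the table; moves with the pan. The lip stands 50 mm before the pan's front plate, at the end of a flange (top 33 mm above the table): 100 mm wide, 4 mm thick (rolled top 6.4), 30 mm above the flange. A fingertip fits from above into the 46 mm gap between lip and plate
- right_pan (a joint): How far the right ash pan is drawn out of the roaster, towards the robot (the roaster's -x): 0 m fully home, 0.120 m at its stop. It starts shut or a little ajar, needs 3 N to slide plus 15 N per m/s, weighs about 0.7 kg and stays where it is left
- right_rod_tab (a point): Top edge, middle, of the right riddling rod's upturned tab, y = -20 mm in the roaster's frame (and its axes), 97 mm above the table; moves with the rod. Tab 36 mm wide, 5 mm thick, 26 mm above the flat bar (16 mm wide, top 71 mm above the table) that comes out of the front face; fully in, the tab stands 50 mm before the face, so a fingertip fits behind it
- right_rod (a joint): How far the right riddling rod is drawn out towards the robot (the roaster's -x): 0 m fully in, 0.050 m at its stop. It starts in or a little out, needs 3 N to slide plus 12 N per m/s and stays where it is left
- skewer: Corn skewer, 230 mm long, with a wooden handle 18 mm thick and a thin steel shaft, lying lengthwise on the roaster's ledge, 85 mm above the table and 40 mm behind the front face
- salt_shaker: Small glass shaker with a steel cap, 38 mm across, 65 mm tall, standing on the table in front of the roaster, between the tracks of the two pans; origin at its foot
- wire_brush: Flat wooden wire brush, 280 mm long, 60 mm wide, 45 mm high with its bristles up, on the table to the left (+y) of the roaster's front; origin at its foot near mid-length
- tongs: Steel tongs, 270 mm long, 16 mm high, lying on the table to the right (-y) of the roaster's front
- sauce_jar: Amber jar, 72 mm across, 100 mm tall, left (+y) of the roaster; origin at its foot
- bowl: White bowl, 110 mm across, 45 mm tall, right (-y) of the roaster; origin at its foot
Mind the look-alikes: they are no part of the job. Leave any orange look-alike of the lid alone.

How it is judged:
On the way, in this order (a step that is already met when the one before it is completed fails the run):
1. the riddling rod of the lidded well is drawn out to its stop (45 mm or more of 50) (((horizontal distance between lid and left_well below 0.03 m and value of joint left_rod above 0.045 m) or (horizontal distance between lid and right_well below 0.03 m and value of joint right_rod above 0.045 m))), for 0.1 s.
2. the same rod is pushed back in (within 6 mm of home) (((horizontal distance between lid and left_well below 0.03 m and value of joint left_rod below 0.006 m) or (horizontal distance between lid and right_well below 0.03 m and value of joint right_rod below 0.006 m))), for 0.1 s.
3. the ash pan of the lidded well is drawn out to its stop (113 mm or more of 120) (((horizontal distance between lid and left_well below 0.03 m and value of joint left_pan above 0.113 m) or (horizontal distance between lid and right_well below 0.03 m and value of joint right_pan above 0.113 m))), for 0.1 s.
At the end, for the whole second after the job is handed in: The lidded well's ash pan stands at rest at its stop (drawn out 111 mm or more of 120), its riddling rod is in (within 8 mm of home), the other well's pan and rod are where they were (within 10 mm), and lid and grate still lie on their wells (((horizontal distance between lid and left_well below 0.03 m and value of joint left_pan above 0.111 m and velocity of joint left_pan between -0.01 and 0.01 m/s and value of joint left_rod below 0.008 m and value of joint right_pan below 0.025 m and value of joint right_rod below 0.02 m) or (horizontal distance between lid and right_well below 0.03 m and value of joint right_pan above 0.111 m and velocity of joint right_pan between -0.01 and 0.01 m/s and value of joint right_rod below 0.008 m and value of joint left_pan below 0.025 m and value of joint left_rod below 0.02 m)) and height (world z) of each of lid, grate above 0.15 m); the robot touches nothing.
It fails at once if the other well's pan or rod is moved by more than 10 mm ((horizontal distance between lid and left_well below 0.03 m and distance of any of right_pan_lip, right_rod_tab from where it was at the start of the episode above 0.01 m) or (horizontal distance between lid and right_well below 0.03 m and distance of any of left_pan_lip, left_rod_tab from where it was at the start of the episode above 0.01 m)).
It fails at once if the lid, the grate or a bystander is lifted or shifted by more than 15 mm (distance of any of lid, grate, skewer, salt_shaker, wire_brush, tongs, sauce_jar, bowl from where it was at the start of the episode above 0.015 m).
It fails at once if an ash pan is jerked (faster than 0.35 m/s) (velocity of joint any of left_pan, right_pan above 0.35 m/s).
It fails at once if a tab or lip is gripped between the fingers (touched with the grasp point within 6 mm of its plane) ((x of the grasp point in the frame of left_pan_lip between -0.006 and 0.006 m and y of the grasp point in the frame of left_pan_lip between -0.055 and 0.055 m and z of the grasp point in the frame of left_pan_lip between -0.03 and 0.015 m and contact force between the fingers and grill above 3 N) or (x of the grasp point in the frame of left_rod_tab between -0.006 and 0.006 m and y of the grasp point in the frame of left_rod_tab between -0.055 and 0.055 m and z of the grasp point in the frame of left_rod_tab between -0.03 and 0.015 m and contact force between the fingers and grill above 3 N) or (x of the grasp point in the frame of right_pan_lip between -0.006 and 0.006 m and y of the grasp point in the frame of right_pan_lip between -0.055 and 0.055 m and z of the grasp point in the frame of right_pan_lip between -0.03 and 0.015 m and contact force between the fingers and grill above 3 N) or (x of the grasp point in the frame of right_rod_tab between -0.006 and 0.006 m and y of the grasp point in the frame of right_rod_tab between -0.055 and 0.055 m and z of the grasp point in the frame of right_rod_tab between -0.03 and 0.015 m and contact force between the fingers and grill above 3 N)).
It also fails if it takes over 51 s, if anything falls off the work surface, if the arm or the gripper's body presses on something with over 40 N, if the wrist force passes 120 N, or if a joint passes its speed limit or range.

## Robot

A 6-joint arm with a two-finger parallel gripper is mounted at the origin on the work surface. World frame = base frame: x ahead of the robot, y to its left, z up, the work surface at z = 0. Lengths are in m, angles in rad, forces in N, time in s.
With the tool pointing down it reaches from about 0.35 to 0.875 m from the base axis. Payload 4.2 kg.
Tool frame: the origin (TCP) lies at the very end of the fingers, on their centre line; the grasp point (between the pads) lies 19 mm behind it; z points along the fingers, y is the line along which they close (so a half turn about z gives the same grasp; the last joint's range is limited). The gripper opens to 87 mm and grips with 3 to 60 N. Pads are 19 mm wide; open, the fingers measure 117 mm over their backs; the gripper's body (75 mm by 190 mm) begins 51 mm behind the grasp point.
Start: joints at [-0.964, 0.385, 0.008, 0, -1.194, -0.259], TCP at [0.213, -0.588, 0.194] pointing down, gripper open.
Joint ranges: [-3.14, 3.14], [-1.21, 2.06], [-1.07, 1.41], [-3.16, 2.05], [-2.99, -0.16], [-3.1, 3.1]. Speed limits (rad/s): [2.79, 2.79, 3.14, 3.14, 3.14, 3.14].

## Interface

Orientations are given as a rotation vector (axis times angle).
In Python, from station import r, imaging gives the robot as it stands.
- The arm moves only by the tool carry_out, never from a script. Its argument "rows" is a list of rows, each a list of 7 numbers: the shift along the tool's x, y, z in mm, then the turn, a rotation vector about the tool's x, y, z in degrees, then the closure, from -1 (fully open) to 1 (shut), so that 0 is half open. A call has 1 to 20 rows; each row is the pose to reach, as a shift and turn from the pose commanded when the call began, along the tool's axes at that moment; what a row does not reach only later rows make up. A row lasts 1/8 s, in which the tool goes at most 62.5 mm and 10.7 degrees, less where a joint would pass 70% of its speed; a pose out of reach is approached as far as the arm can. A call with a gripper value outside its range is refused whole. The fingers move at their own pace and stop on an object; the grip force is fixed at half the most. Time passes only in rows, so rows that repeat a pose let the fingers close. It gives the time, the measured TCP pose, the force, the opening and the grip force at its end, in the units of the state.
- r.observe(): the state, without advancing time (a new reading comes with each control period).
- imaging.grab_frame(name): name is "scene" or "top" or "wrist"; returns a dict with "pixels" (420x560x3 uint8, blue, green, red), "depth" (420x560 float32, m along the optical axis (not along the pixel's ray), 0 where there is no reading), "K" (3x3 intrinsics, pixels), "R" (3x3) and "t" (3): a world point X has camera coordinates R X + t. Camera axes: x right, y down, z forward; pixel columns grow to the right and rows downward; lengths in m; the calibration is good to about 2 mm. A picture is of the moment at which its call begins.
- r.finish_job(): hands the job in; it is judged then, once.
The state is a dict: "time": time; "q": joint angles; "joint_velocities": joint speeds; "joint_torque": joint torques, N m; "tcp_pos": TCP position; "tool_rot": TCP orientation; "contact_force": force on the tool from outside, world axes, zero at the start; "wrist_torque": the same for the moment, N m; "gripper_width": finger opening in m; "finger_force": force on a finger pad.
Only numpy, scipy, OpenCV 4.12 (cv2) and the standard library are available. Lean on these libraries where they do the work, as an engineer would, in place of code of your own. Each camera call takes 0.05 s, during which the arm holds its last target. There are 200 camera calls.

## Working session

There is one attempt and no reset: what is moved stays moved. The work goes in short steps, Python scripts to look and compute and a tool call to move; the robot and the scene stay as the last step left them, time stands still between calls to the robot, and variables do not carry over. Pictures are saved under pics/ and viewed, at most 10 in all, crops included, and the job is handed in when it is done.

Besides the shell and the picture viewer there is one more tool, called after "Emit:" as name(argument=value, ...) on one line, values as JSON. carry_out: Moves the arm, as the interface text tells. Its arguments: {"type":"object","properties":{"rows":{"type":"array"}},"required":["rows"]}

```bash
mkdir -p pics; cat > h.py <<'E'
from station import r, imaging
import numpy as np, cv2
def pt(f,u,v,w=1):
    d=f["depth"][v-w:v+w+1,u-w:u+w+1]; d=np.median(d[d>0])
    return f["R"].T@(d*np.linalg.inv(f["K"])@[u,v,1]-f["t"])
def cloud(f):
    d=f["depth"]; v,u=np.indices(d.shape)
    c=np.stack([u*d,v*d,d],-1)@np.linalg.inv(f["K"]).T
    P=(c-f["t"])@f["R"]; P[d==0]=np.nan
    return P
E
python3 - <<'E'
from h import *
for n in ("scene","top"):
    f=imaging.grab_frame(n); cv2.imwrite(f"pics/{n}.png",f["pixels"]); np.savez(f"{n}.npz",**f)
s=r.observe(); print(s["tcp_pos"],s["tool_rot"],s["time"],s["contact_force"])
E
```

```text
[ 0.2128228  -0.5870252   0.19256107] [ 5.43255107e-01 -3.09380408e+00 -2.99540345e-03] 0.1 [ 0.01331207 -0.30179162 -0.67730079]
```

View pics/scene.png

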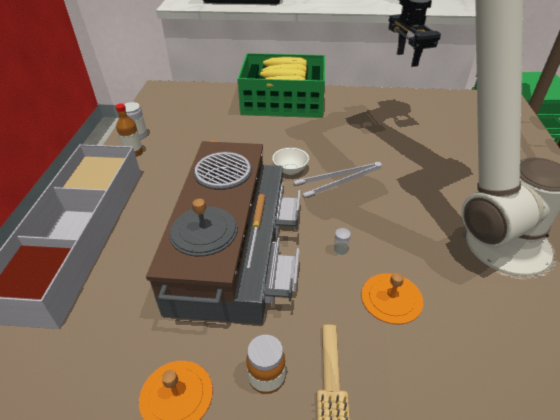

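View pics/top.png

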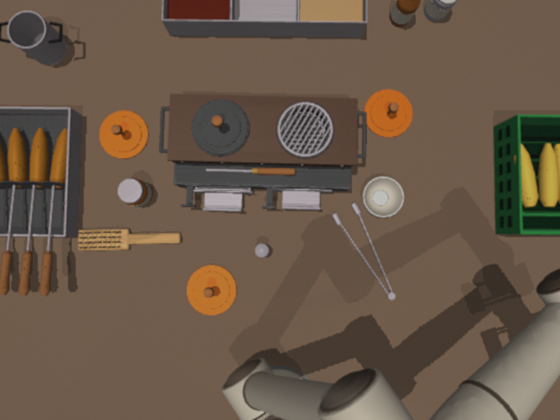

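Scene: the dark lid, at (203,229) in the scene view and (219,127) in the top view, lies on the left well. The grate, at (305,129) in the top view, is on the right. The orange lids at (124,133), (389,112) and (211,290) are look-alikes on the table. So I'm working on the left rod and the left pan, and I'll confirm that in an enlarged crop.

```bash
python3 - <<'E'
from h import *
f=dict(np.load("top.npz")); P=cloud(f)
c=f["pixels"][95:225,150:370]; cv2.imwrite("pics/crop.png",cv2.resize(c,None,fx=3.6,fy=3.6,interpolation=cv2.INTER_CUBIC))
for n,(u,v) in dict(lid=(225,140),grate=(305,129),L=(172,164),Rr=(354,166),cornL=(171,98),cornR=(357,101),ledgeL=(177,184),ledgeR=(349,187),shaker=(262,250),brushend=(179,238)).items(): print(n,pt(f,u,v).round(3))
# lines of pixels with z in tab/lip bands
for a,b in ((.085,.105),(.055,.07)):
    m=(P[...,2]>a)&(P[...,2]<b); v,u=np.where(m); k=(v>183)&(v<225)&(u>165)&(u<360)
    print(a,[(int(x),int(y),*P[y,x].round(3)) for x,y in list(zip(u[k],v[k]))[::12]])
E
```

```text
lid [0.693 0.138 0.165]
grate [ 0.724 -0.059  0.16 ]
L [0.655 0.3   0.002]
Rr [ 0.655 -0.205  0.003]
cornL [0.8   0.276 0.152]
cornR [ 0.798 -0.189  0.151]
ledgeL [0.592 0.27  0.077]
ledgeR [ 0.588 -0.179  0.086]
shaker [0.422 0.046 0.066]
brushend [0.451 0.273 0.018]
0.085 [(179, 184, np.float64(0.591), np.float64(0.263), np.float64(0.086)), (196, 184, np.float64(0.591), np.float64(0.219), np.float64(0.088)), (213, 184, np.float64(0.592), np.float64(0.175), np.float64(0.086)), (235, 184, np.float64(0.593), np.float64(0.118), np.float64(0.087)), (250, 184, np.float64(0.593), np.float64(0.079), np.float64(0.089)), (275, 184, np.float64(0.594), np.float64(0.014), np.float64(0.088)), (291, 184, np.float64(0.594), np.float64(-0.028), np.float64(0.087)), (307, 184, np.float64(0.594), np.float64(-0.069), np.float64(0.09)), (321, 184, np.float64(0.595), np.float64(-0.106), np.float64(0.087)), (334, 184, np.float64(0.595), np.float64(-0.14), np.float64(0.086)), (217, 185, np.float64(0.59), np.float64(0.164), np.float64(0.086)), (231, 185, np.float64(0.59), np.float64(0.128), np.float64(0.087
[... 3667 characters left out ...]
4(0.066)), (223, 208, np.float64(0.531), np.float64(0.15), np.float64(0.066)), (286, 208, np.float64(0.533), np.float64(-0.016), np.float64(0.067)), (298, 208, np.float64(0.533), np.float64(-0.048), np.float64(0.058)), (310, 208, np.float64(0.533), np.float64(-0.079), np.float64(0.064)), (204, 209, np.float64(0.528), np.float64(0.201), np.float64(0.06)), (217, 209, np.float64(0.528), np.float64(0.166), np.float64(0.063)), (229, 209, np.float64(0.529), np.float64(0.134), np.float64(0.063)), (214, 210, np.float64(0.525), np.float64(0.174), np.float64(0.065)), (226, 210, np.float64(0.526), np.float64(0.142), np.float64(0.068)), (238, 210, np.float64(0.526), np.float64(0.11), np.float64(0.066))]
```

View pics/crop.png

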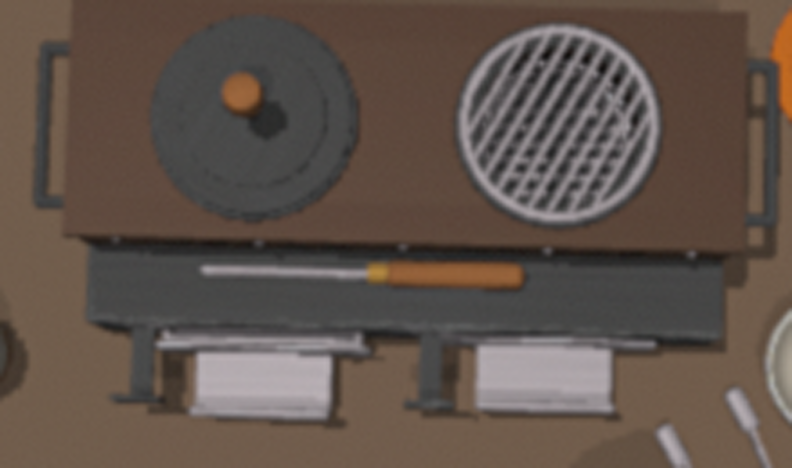

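The crop confirms it: the solid dark lid, at crop (253,118), is on the left well. The left rod's tab is at crop (140,400), and the left pan's lip is at crop (260,412). I'll set out with the fingers shut and stop above and in front of that tab.

Emit:
carry_out(rows=[[-355,284,0,0,0,19.4,1],[-355,284,0,0,0,19.4,1],[-355,284,0,0,0,19.4,1],[-355,284,0,0,0,19.4,1],[-355,284,0,0,0,19.4,1],[-355,284,0,0,0,19.4,1],[-355,284,0,0,0,19.4,1],[-355,284,0,0,0,19.4,1],[-523,687,0,0,0,19.4,1],[-523,687,0,0,0,19.4,1],[-523,687,0,0,0,19.4,1],[-523,687,0,0,0,19.4,1],[-523,687,0,0,0,19.4,1],[-523,687,0,0,0,19.4,1],[-523,687,0,0,0,19.4,1],[-523,687,0,0,0,19.4,1],[-523,687,0,0,0,19.4,1]])

```text
time: 2.22
tcp_pos: [0.47, 0.2364, 0.1929]
tool_rot: [0.015, -3.14, 0.002]
contact_force: [0.8, -0.0, -0.4]
gripper_width: 0.0008
finger_force: 0.0
```

```bash
python3 - <<'E'
from h import *
from scipy.spatial.transform import Rotation as Ro
f=imaging.grab_frame("wrist"); np.savez("w.npz",**f); cv2.imwrite("pics/w1.png",f["pixels"])
s=r.observe(); print(s["tcp_pos"],Ro.from_rotvec(s["tool_rot"]).as_matrix().round(3),s["q"],s["gripper_width"],s["time"])
P=cloud(f)
for a,b in ((.092,.102),(.058,.068)):
    for y0 in np.arange(.09,.27,.01):
        m=(P[...,2]>a)&(P[...,2]<b)&(P[...,0]<.57)&(P[...,0]>.5)&(abs(P[...,1]-y0)<.005)
        if m.sum()>3: print(a,y0.round(2),m.sum(),np.percentile(P[m][:,0],[5,50,95]).round(4))
E
```

```text
[0.47014804 0.23577208 0.19315626] [[-1.    -0.009 -0.001]
 [-0.009  1.    -0.001]
 [ 0.001 -0.001 -1.   ]] [ 7.73439929e-01  2.17282419e-01 -2.32997367e-01 -1.71914861e-04
 -1.12176139e+00 -2.33546091e+00] 0.00013299378072957374 2.275
0.058 0.11 10 [0.5221 0.5229 0.525 ]
```

View pics/w1.png

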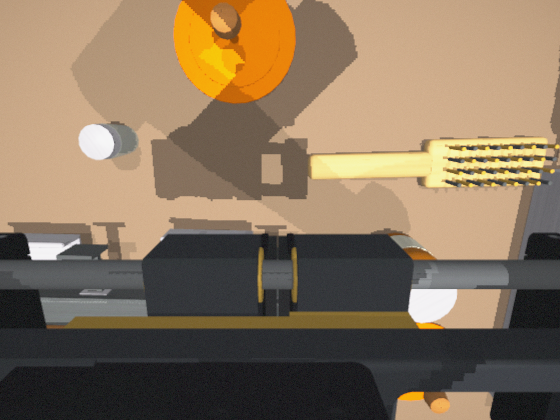

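The wrist view looks back towards the robot, with the shaker at (100,142) and the brush at (370,165). The fingers hide the tab, so I'll move over the gap and look from there.

Emit:
carry_out(rows=[[-50,0,0,0,0,0,1],[-93,0,0,0,0,0,1],[-93,0,40,0,0,0,1],[-93,0,40,0,0,0,1]])

```text
time: 2.78
tcp_pos: [0.5616, 0.2344, 0.1503]
tool_rot: [0.01, -3.134, 0.007]
contact_force: [0.2, 0.9, -0.4]
gripper_width: 0.0005
finger_force: 0.0
```

```bash
python3 - <<'E'
from h import *
f=imaging.grab_frame("wrist"); np.savez("w.npz",**f); cv2.imwrite("pics/w2.png",f["pixels"])
s=r.observe(); print(s["tcp_pos"],s["time"],s["contact_force"])
P=cloud(f)
for a,b in ((.090,.104),(.056,.068)):
    for y0 in np.arange(.09,.27,.01):
        m=(P[...,2]>a)&(P[...,2]<b)&(P[...,0]<.57)&(P[...,0]>.5)&(abs(P[...,1]-y0)<.005)
        if m.sum()>3: print(a,y0.round(2),m.sum(),np.percentile(P[m][:,0],[5,50,95]).round(4))
E
```

```text
[0.56297882 0.23541969 0.15280036] 2.825 [-0.11014953  1.46685703 -0.03405538]
0.09 0.23 85 [0.5309 0.5331 0.5356]
0.09 0.24 84 [0.531  0.533  0.5356]
0.09 0.25 90 [0.5312 0.533  0.5355]
0.09 0.26 55 [0.5312 0.533  0.5362]
0.056 0.11 47 [0.5222 0.5247 0.5275]
0.056 0.12 84 [0.5222 0.5247 0.5275]
0.056 0.13 78 [0.5229 0.5254 0.5284]
0.056 0.14 77 [0.5229 0.5254 0.5283]
0.056 0.15 76 [0.5228 0.5254 0.5282]
0.056 0.16 80 [0.5229 0.5253 0.5282]
0.056 0.17 81 [0.5235 0.5261 0.5291]
0.056 0.18 78 [0.5235 0.5261 0.529 ]
0.056 0.19 77 [0.5235 0.526  0.5288]
0.056 0.2 78 [0.5235 0.526  0.5288]
0.056 0.21 32 [0.5239 0.5261 0.5287]
0.056 0.26 7 [0.5313 0.5314 0.5314]
```

View pics/w2.png

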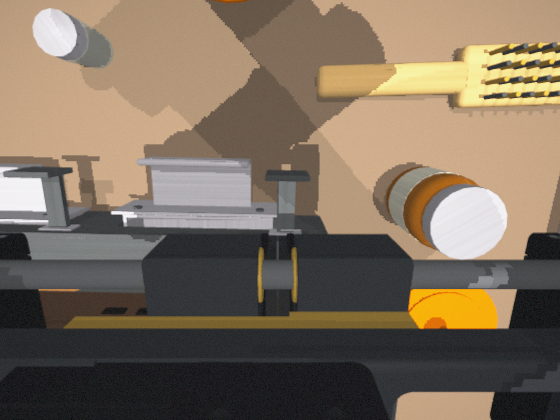

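The tab is at (287,175) and the pan lip at (195,162). There's clear room behind the tab, so I'm descending into the gap.

Emit:
carry_out(rows=[[2,4,20,0,0,0,1],[2,4,40,0,0,0,1],[2,4,60,0,0,0,1],[2,4,75,0,0,0,1],[6,4,75,0,0,0,1],[12,4,75,0,0,0,1],[20,4,75,0,0,0,1],[28,4,75,0,0,0,1],[36,4,75,0,0,0,1],[44,4,75,0,0,0,1]])

```text
time: 4.08
tcp_pos: [0.5189, 0.2411, 0.0787]
tool_rot: [-0.015, 3.141, 0.0]
contact_force: [-0.7, -0.4, -0.2]
gripper_width: 0.0004
finger_force: 0.0
```

```bash
python3 - <<'E'
from h import *
s=r.observe(); print(s["tcp_pos"],s["contact_force"])
f=imaging.grab_frame("wrist"); g=imaging.grab_frame("scene")
cv2.imwrite("pics/w3.png",np.hstack([cv2.resize(f["pixels"][100:330,150:420],(400,340)),cv2.resize(g["pixels"][200:370,180:380],(400,340),interpolation=cv2.INTER_CUBIC)]))
P=cloud(f)
m=(P[...,2]>.09)&(P[...,2]<.104)&(P[...,0]<.57)&(P[...,0]>.44)&(abs(P[...,1]-.24)<.02)
print(m.sum(),np.percentile(P[m],[5,50,95],axis=0).round(4))
E
```

```text
[0.51894821 0.24105543 0.07868248] [-0.73856095 -0.39767468 -0.15487398]Traceback (most recent call last):
  File "<stdin>", line 7, in <module>
    return _quantile_unchecked(
        a, q, axis, out, overwrite_input, method, keepdims, weights)
    return _ureduce(a,
                    func=_quantile_ureduce_func,
    ...<5 lines>...
                    overwrite_input=overwrite_input,
                    method=method)
    r = func(a, **kwargs)
    result = _quantile(arr,
                       quantiles=q,
    ...<2 lines>...
                       out=out,
                       weights=wgt)
    slices_having_nans = np.isnan(arr[-1, ...])
                                  ~~~^^^^^^^^^
IndexError: index -1 is out of bounds for axis 0 with size 0
```

View pics/w3.png

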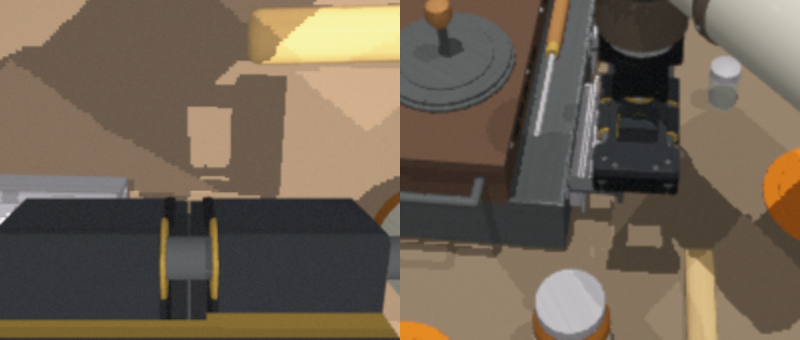

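```bash
python3 - <<'E'
from h import *
for n in("wrist","scene","top"):
    f=imaging.grab_frame(n); P=cloud(f); 
    np.savez(n+"2.npz",**f)
    m=(P[...,2]>.05)&(P[...,2]<.11)&(P[...,0]<.585)&(P[...,0]>.47)&(P[...,1]>.205)&(P[...,1]<.28)
    v,u=np.where(m); print(n,m.sum()); 
    if m.sum(): print([(int(a),int(b),*P[b,a].round(3).tolist()) for a,b in list(zip(u,v))[::max(1,len(u)//25)]])
E
```

```text
wrist 124
[(228, 228, 0.525, 0.205, 0.05), (232, 228, 0.525, 0.208, 0.05), (231, 229, 0.525, 0.208, 0.053), (229, 230, 0.524, 0.207, 0.056), (226, 231, 0.524, 0.205, 0.06), (230, 231, 0.524, 0.208, 0.059), (227, 232, 0.524, 0.206, 0.062), (231, 232, 0.524, 0.209, 0.06), (227, 233, 0.525, 0.206, 0.062), (231, 233, 0.525, 0.209, 0.06), (264, 233, 0.508, 0.235, 0.108), (268, 233, 0.508, 0.237, 0.108), (290, 233, 0.508, 0.249, 0.108), (261, 234, 0.508, 0.233, 0.11), (265, 234, 0.508, 0.235, 0.109), (289, 234, 0.508, 0.248, 0.109), (267, 235, 0.508, 0.236, 0.11), (272, 235, 0.509, 0.239, 0.107), (276, 235, 0.509, 0.241, 0.108), (282, 235, 0.509, 0.245, 0.108), (286, 235, 0.51, 0.247, 0.106), (272, 236, 0.509, 0.239, 0.109), (276, 236, 0.509, 0.241, 0.11), (280, 236, 0.509, 0.243, 0.109), (284, 236, 0.509, 0.246, 0.108), (272, 237, 0.509, 0.239, 0.11), (285, 237, 0.509, 0.246, 0.11), (278, 307, 0.578, 0.243, 0.071), (278, 309, 0.579, 0.243, 0.071), (278, 311, 0.581, 0.243, 0.071), (278, 313, 0.583, 0.243, 0.071)]
scene 144
[(272, 280, 0.573, 0.207, 0.064), (271, 283, 0.575, 0.214, 0.062), 
[... 1562 characters left out ...]
5, 0.069), (192, 189, 0.58, 0.231, 0.073), (196, 189, 0.582, 0.224, 0.052), (197, 189, 0.581, 0.221, 0.055), (198, 189, 0.581, 0.218, 0.055), (199, 189, 0.582, 0.216, 0.054), (200, 189, 0.582, 0.214, 0.052), (202, 189, 0.581, 0.208, 0.056), (195, 190, 0.578, 0.225, 0.063), (196, 190, 0.578, 0.223, 0.062), (197, 190, 0.578, 0.219, 0.067), (198, 190, 0.578, 0.217, 0.061), (199, 190, 0.578, 0.215, 0.059), (200, 190, 0.578, 0.211, 0.067), (201, 190, 0.578, 0.21, 0.06), (202, 190, 0.579, 0.207, 0.059), (197, 191, 0.576, 0.221, 0.055), (199, 191, 0.576, 0.216, 0.053), (200, 191, 0.576, 0.213, 0.054), (201, 191, 0.576, 0.211, 0.053), (202, 191, 0.576, 0.207, 0.056), (203, 191, 0.576, 0.205, 0.053)]
```

```bash
python3 - <<'E'
from h import *
f=dict(np.load("wrist2.npz")); P=cloud(f); print("cam",(-f["R"].T@f["t"]).round(3))
for X in ([.503,.24,.097],[.508,.24,.08],[.533,.24,.097],[.503,.258,.097]):
    c=f["K"]@(f["R"]@X+f["t"]); print(X,(c/c[2])[:2].round(0))
for v in range(205,238,3): print(v,[P[v,u].round(3).tolist() for u in (255,278,300)])
f=dict(np.load("scene2.npz")); P=cloud(f)
for X in ([.503,.258,.097],[.503,.258,.075],[.533,.258,.097],[.533,.258,.075]):
    c=f["K"]@(f["R"]@X+f["t"]); print(X,(c/c[2])[:2].round(0))
for v in range(288,304,2): print(v,[P[v,u].round(3).tolist() for u in range(280,312,5)])
cv2.imwrite("pics/s4.png",cv2.resize(f["pixels"][255:325,240:340],(800,560),interpolation=cv2.INTER_CUBIC))
E
```

```text
cam [0.45  0.241 0.269]
[0.503, 0.24, 0.097] [274. 219.]
[0.508, 0.24, 0.08] [274. 218.]
[0.533, 0.24, 0.097] [274. 266.]
[0.503, 0.258, 0.097] [305. 219.]
205 [[0.52, 0.222, -0.0], [0.52, 0.243, 0.0], [0.52, 0.263, -0.0]]
208 [[0.523, 0.222, -0.0], [nan, nan, nan], [0.523, 0.263, -0.001]]
211 [[0.526, 0.222, -0.001], [0.525, 0.243, 0.001], [0.526, 0.263, -0.001]]
214 [[0.529, 0.222, -0.001], [0.528, 0.243, 0.001], [0.528, 0.263, -0.0]]
217 [[0.531, 0.222, -0.0], [0.531, 0.243, -0.001], [0.531, 0.263, 0.001]]
220 [[0.534, 0.222, -0.001], [0.534, 0.243, -0.001], [0.534, 0.263, 0.0]]
223 [[0.537, 0.222, -0.001], [0.537, 0.243, 0.0], [0.536, 0.263, 0.001]]
226 [[0.54, 0.222, -0.0], [0.54, 0.243, -0.002], [0.54, 0.263, -0.0]]
229 [[0.543, 0.222, -0.001], [0.543, 0.243, -0.0], [0.543, 0.263, -0.0]]
232 [[0.546, 0.222, -0.001], [0.546, 0.243, -0.0], [0.546, 0.263, -0.001]]
235 [[0.481, 0.235, 0.184], [0.549, 0.243, -0.001], [0.481, 0.248, 0.184]]
[0.503, 0.258, 0.097] [304. 292.]
[0.503, 0.258, 0.075] [304. 299.]
[0.533, 0.258, 0.097] [289. 291.]
[0.533, 0.258, 0.075] [289. 298.]
288 [[0.5
[... 601 characters left out ...]
], [0.501, 0.329, 0.187], [0.493, 0.329, 0.187]]
296 [[0.552, 0.25, 0.068], [0.542, 0.25, 0.068], [0.531, 0.261, 0.084], [0.523, 0.197, -0.002], [0.51, 0.329, 0.18], [0.501, 0.328, 0.179], [0.493, 0.326, 0.178]]
298 [[0.556, 0.205, -0.001], [0.545, 0.208, 0.004], [0.531, 0.261, 0.079], [0.523, 0.205, 0.001], [0.512, 0.203, 0.001], [0.5, 0.203, 0.001], [0.489, 0.201, 0.0]]
300 [[0.556, 0.213, 0.002], [0.545, 0.21, -0.0], [0.531, 0.259, 0.068], [0.522, 0.208, -0.002], [0.511, 0.207, -0.001], [nan, nan, nan], [0.489, 0.207, 0.001]]
302 [[0.555, 0.218, 0.001], [0.544, 0.216, -0.001], [0.533, 0.215, -0.0], [0.522, 0.213, -0.001], [0.511, 0.212, -0.002], [0.5, 0.213, 0.001], [0.489, 0.215, 0.004]]
```

View pics/s4.png

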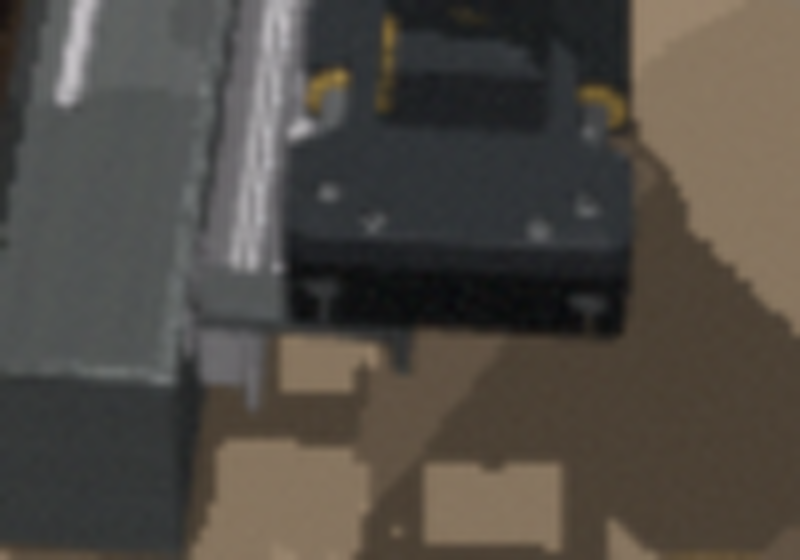

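The tab, at crop (400,345), is still at x≈0.531, so the fingers swept over it. Both cameras put the fingertips at z≈0.106 and the gripper body at z≈0.18. That is about 28 mm higher than the reported TCP implies, so I'll go back behind the tab and descend a further 28 mm.

Emit:
carry_out(rows=[[-20,0,-4,0,0,0,1],[-42,0,-4,0,0,0,1],[-42,0,0,0,0,0,1],[-42,0,10,0,0,0,1],[-42,0,20,0,0,0,1],[-42,0,28,0,0,0,1],[-42,0,28,0,0,0,1],[-36,0,28,0,0,0,1],[-30,0,28,0,0,0,1],[-24,0,28,0,0,0,1],[-18,0,28,0,0,0,1],[-12,0,28,0,0,0,1]])

```text
time: 5.82
tcp_pos: [0.532, 0.2417, 0.051]
tool_rot: [-0.015, 3.14, 0.002]
contact_force: [2.9, -0.1, -1.4]
gripper_width: 0.0007
finger_force: 1.8
```

```bash
cat > chk.py <<'E'
from h import *
import sys
s=r.observe(); print(s["tcp_pos"],s["contact_force"],s["time"])
f=imaging.grab_frame("wrist"); P=cloud(f)
for nm,y0,a,b in (("tab",.24,.085,.105),("lip",.153,.052,.07)):
    m=(P[...,2]>a)&(P[...,2]<b)&(P[...,0]<.585)&(P[...,0]>.36)&(abs(P[...,1]-y0)<.045)
    print(nm,m.sum(), np.percentile(P[m],[5,50,95],axis=0).round(4).tolist() if m.sum() else "")
c=P[225:238,262:296].reshape(-1,3); c=c[(c[:,2]>.02)&(c[:,2]<.16)]
if len(c): print("finger low z",c[c[:,2].argmin()])
E
python3 chk.py
```

```text
[0.53202252 0.24167767 0.05101102] [ 2.89654738 -0.11685398 -1.41206251] 5.825
tab 1059 [[0.5157, 0.2297, 0.0865], [0.5169, 0.2424, 0.0955], [0.5228, 0.2562, 0.1032]]
lip 2478 [[0.5228, 0.112, 0.0529], [0.5259, 0.1433, 0.061], [0.5743, 0.1911, 0.0631]]
finger low z [0.51682363 0.24898813 0.07912786]
```

Hooked: the push force is 2.9 N and the tab is moving with the finger. I'll keep drawing.

Emit:
carry_out(rows=[[6,0,0,0,0,0,1],[12,0,0,0,0,0,1],[18,0,0,0,0,0,1],[24,0,0,0,0,0,1],[29,0,0,0,0,0,1],[33,0,0,0,0,0,1],[33,0,0,0,0,0,1]])

```text
time: 6.75
tcp_pos: [0.5023, 0.2415, 0.0511]
tool_rot: [-0.016, 3.134, 0.003]
contact_force: [14.8, -0.9, -5.2]
gripper_width: 0.0006
finger_force: 7.3
```

```bash
python3 chk.py
```

```text
[0.50229917 0.24145086 0.05106086] [14.79135944 -0.88548652 -5.16882924] 6.75
tab 1032 [[0.486, 0.23, 0.0862], [0.4873, 0.2426, 0.0956], [0.4929, 0.2564, 0.1034]]
lip 0 
finger low z [0.48695744 0.2426902  0.07923141]
```

The rod is at its stop (15 N). Next I'll hold briefly, ease off, lift over to the front of the tab and descend.

Emit:
carry_out(rows=[[0,0,0,0,0,0,1],[-5,0,0,0,0,0,1],[-5,0,-25,0,0,0,1],[-5,0,-40,0,0,0,1],[25,0,-40,0,0,0,1],[46,0,-40,0,0,0,1],[46,0,-40,0,0,0,1],[46,0,-20,0,0,0,1],[46,0,0,0,0,0,1],[46,0,0,0,0,0,1],[38,0,0,0,0,0,1],[30,0,0,0,0,0,1],[22,0,0,0,0,0,1],[14,0,0,0,0,0,1],[6,0,0,0,0,0,1],[-2,0,0,0,0,0,1],[-10,0,0,0,0,0,1],[-16,0,0,0,0,0,1],[-20,0,0,0,0,0,1],[-20,0,0,0,0,0,1]])

```text
time: 9.3
tcp_pos: [0.5191, 0.241, 0.0502]
tool_rot: [-0.014, 3.141, 0.001]
contact_force: [-0.9, -0.7, -0.9]
gripper_width: 0.0003
finger_force: 0.7
```

```bash
python3 chk.py
```

```text
[0.51905077 0.2410439  0.05020354] [-0.91974077 -0.72042843 -0.86718849] 9.3
tab 502 [[0.508, 0.2351, 0.0862], [0.5096, 0.2419, 0.0957], [0.5103, 0.249, 0.1042]]
lip 1753 [[0.5226, 0.111, 0.0529], [0.5259, 0.1343, 0.0604], [0.5733, 0.1605, 0.063]]
finger low z [0.51007072 0.24463355 0.07757411]
```

Continuing gently until it meets home.

Emit:
carry_out(rows=[[-4,0,0,0,0,0,1],[-8,0,0,0,0,0,1],[-11,0,0,0,0,0,1],[-11,0,0,0,0,0,1]])

```text
time: 9.85
tcp_pos: [0.5249, 0.241, 0.0503]
tool_rot: [0.013, -3.133, 0.003]
contact_force: [-17.0, 3.7, 8.3]
gripper_width: 0.0003
finger_force: 8.3
```

The rod is home: it stopped at x=0.525 with 17 N. I'll ease off, lift and go into the gap behind the left pan's lip (lip x≈0.526, plate x≈0.574, y≈0.155).

Emit:
carry_out(rows=[[8,0,0,0,0,0,1],[10,0,-20,0,0,0,1],[10,0,-50,0,0,0,1],[10,0,-60,0,0,0,1],[-6,-50,-60,0,0,0,1],[-22,-86,-60,0,0,0,1],[-22,-86,-60,0,0,0,1],[-22,-86,-60,0,0,0,1]])

```text
time: 10.85
tcp_pos: [0.5525, 0.1554, 0.1102]
tool_rot: [-0.014, 3.141, 0.0]
contact_force: [-0.3, 0.6, 0.0]
gripper_width: 0.0006
finger_force: 0.0
```

```bash
python3 - <<'E'
from h import *
s=r.observe(); print(s["tcp_pos"],s["contact_force"],s["time"])
f=imaging.grab_frame("wrist"); P=cloud(f); cv2.imwrite("pics/w5.png",f["pixels"])
for nm,y0,a,b in (("tab",.24,.085,.105),("lip",.153,.056,.07)):
    m=(P[...,2]>a)&(P[...,2]<b)&(P[...,0]<.55)&(P[...,0]>.36)&(abs(P[...,1]-y0)<.045)
    print(nm,m.sum(), np.percentile(P[m],[2,50,98],axis=0).round(4).tolist())
    m=(P[...,2]>a)&(P[...,2]<b)&(P[...,0]<.6)&(P[...,0]>.55)&(abs(P[...,1]-y0)<.07)
    print(m.sum(), np.percentile(P[m],[2,50,98],axis=0).round(4).tolist() if m.sum() else '')
E
```

```text
[0.55254661 0.15541374 0.11016727] [-0.31435064  0.64829165  0.02702807] 10.85
tab 577 [[0.5361, 0.2252, 0.0856], [0.5376, 0.2418, 0.0958], [0.5413, 0.2598, 0.0975]]
0 
lip 928 [[0.5224, 0.1102, 0.0595], [0.5254, 0.153, 0.0621], [0.5289, 0.1962, 0.0637]]
23 [[0.5715, 0.0835, 0.056], [0.5721, 0.0939, 0.0564], [0.5729, 0.1569, 0.0581]]
```

View pics/w5.png

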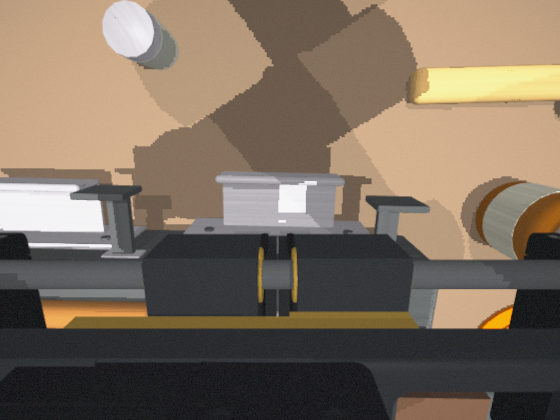

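The left rod's tab is home at (395,203). The left lip at (280,180) is centred on the fingers. I'll descend and draw slowly.

Emit:
carry_out(rows=[[1,0,30,0,0,0,1],[1,0,55,0,0,0,1],[1,0,75,0,0,0,1],[1,0,86,0,0,0,1],[1,0,92,0,0,0,1],[1,0,92,0,0,0,1],[5,0,92,0,0,0,1],[9,0,92,0,0,0,1],[13,0,92,0,0,0,1],[17,0,92,0,0,0,1],[21,0,92,0,0,0,1],[25,0,92,0,0,0,1]])

```text
time: 12.4
tcp_pos: [0.528, 0.1555, 0.019]
tool_rot: [-0.015, 3.14, 0.001]
contact_force: [3.4, 0.3, 1.1]
gripper_width: 0.0008
finger_force: 1.8
```

```bash
python3 chk.py
```

```text
[0.52795123 0.15548832 0.01899466] [3.37293375 0.31891483 1.08516387] 12.4
tab 1906 [[0.5359, 0.2253, 0.0859], [0.5368, 0.2398, 0.0937], [0.5403, 0.2556, 0.0971]]
lip 1778 [[0.5106, 0.1137, 0.0528], [0.512, 0.1541, 0.0611], [0.5187, 0.1892, 0.0664]]
finger low z [0.51255091 0.1617104  0.04777417]
```

Emit:
carry_out(rows=[[6,0,0,0,0,0,1],[12,0,0,0,0,0,1],[18,0,0,0,0,0,1],[24,0,0,0,0,0,1],[30,0,0,0,0,0,1],[36,0,0,0,0,0,1],[42,0,0,0,0,0,1],[48,0,0,0,0,0,1],[54,0,0,0,0,0,1],[60,0,0,0,0,0,1],[66,0,0,0,0,0,1],[72,0,0,0,0,0,1],[78,0,0,0,0,0,1],[83,0,0,0,0,0,1],[87,0,0,0,0,0,1],[91,0,0,0,0,0,1],[91,0,0,0,0,0,1]])

```text
time: 14.58
tcp_pos: [0.4353, 0.1536, 0.0183]
tool_rot: [0.014, -3.14, 0.002]
contact_force: [2.3, 2.5, 0.2]
gripper_width: 0.0006
finger_force: 1.0
```

Emit:
carry_out(rows=[[3,0,0,0,0,0,1],[6,0,0,0,0,0,1],[9,0,0,0,0,0,1],[12,0,0,0,0,0,1],[12,0,0,0,0,0,1]])

```text
time: 15.2
tcp_pos: [0.4314, 0.1546, 0.0191]
tool_rot: [-0.02, 3.13, 0.004]
contact_force: [29.1, -14.6, -17.0]
gripper_width: 0.0004
finger_force: 15.0
```

The stop is reached: 108 mm drawn plus about 12 mm ajar at the start, with 29 N. I'll ease off and lift clear.

Emit:
carry_out(rows=[[-10,0,0,0,0,0,1],[-18,0,0,0,0,0,1],[-22,0,-10,0,0,0,1],[-22,0,-40,0,0,0,1],[-22,0,-80,0,0,0,1],[-22,0,-130,0,0,0,1],[-22,0,-150,0,0,0,1],[-22,0,-150,0,0,0,1]])

```text
time: 16.2
tcp_pos: [0.4465, 0.1549, 0.1706]
tool_rot: [-0.015, 3.139, 0.004]
contact_force: [-1.0, 0.2, -0.7]
gripper_width: 0.0007
finger_force: 0.0
```

```bash
python3 - <<'E'
from h import *
s=r.observe(); print(s["tcp_pos"],s["contact_force"],s["time"])
f=imaging.grab_frame("scene"); P=cloud(f); cv2.imwrite("pics/s6.png",f["pixels"])
f=imaging.grab_frame("wrist"); P=cloud(f)
for nm,y0,a,b in (("tab",.24,.085,.105),("lip",.153,.056,.07)):
    m=(P[...,2]>a)&(P[...,2]<b)&(P[...,0]<.56)&(P[...,0]>.36)&(abs(P[...,1]-y0)<.03)
    if m.sum(): print(nm,m.sum(), np.percentile(P[m],[2,50,98],axis=0).round(4).tolist())
E
```

```text
[0.44646447 0.15485152 0.17056575] [-1.04960504  0.1508872  -0.70736815] 16.2
lip 641 [[0.4148, 0.1241, 0.0569], [0.4193, 0.1531, 0.0614], [0.4675, 0.1819, 0.0637]]
```

View pics/s6.png

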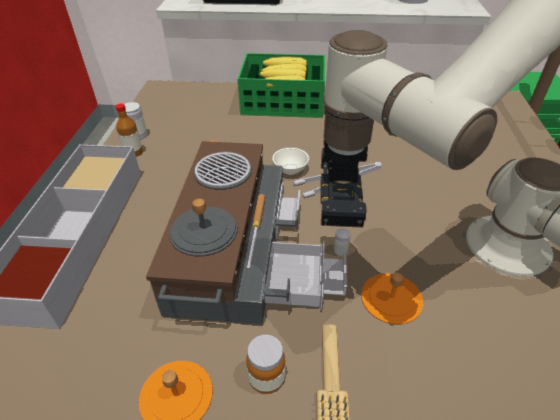

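The left pan is fully out (lip at (342,268)), the rod is in, the lid and grate are in place, and the arm is clear.

```bash
python3 -c "
from station import r
print(r.finish_job())"
```

```text
the job is handed in; nothing more can be done
None
```

The job is handed in: the left (lidded) well's riddling rod was drawn to its stop and pushed back home, and its ash pan was drawn out to its stop; nothing was gripped, and the final camera view showed nothing else disturbed (no verdict came back).

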